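Stack a second circuit board on a separator sheet in the carrier

ROBOT

A 6-joint arm with a two-finger parallel gripper is mounted at the origin on the work surface. World frame = base frame: x ahead of the robot, y to its left, z up, the work surface at z = 0. Lengths are in mm, angles in rad, forces in N, time in s.
With the tool pointing down it reaches from about 275 to 750 mm from the base axis. Payload 10.2 kg.
Tool frame: the origin (TCP) lies between the finger pads; the fingertips stand 8 mm ahead of it and the grasp point (between the pads) lies 11 mm behind it; z points along the fingers, y is the line along which they close (so a half turn about z gives the same grasp; the last joint's range is limited). The gripper opens to 85 mm and grips with 20 to 120 N. Pads are 22 mm wide; open, the fingers measure 114 mm over their backs; the gripper's body (76 mm by 85 mm) begins 54 mm behind the grasp point. The pads swing forward as they close: fully open they stand 13 mm farther back than shut.
Start: joints at [-1.48, 0.313, 1.498, -0, 1.331, -0.223], TCP at [162.042, -499.373, 239.294] pointing down, gripper open.
Joint ranges: [-2.94, 2.94], [-0.97, 2.17], [0.19, 2.56], [-1.23, 4.37], [0.02, 3.11], [-2.88, 2.88]. Speed limits (rad/s): [2.39, 2.39, 3.01, 3.14, 3.14, 3.14].

INTERFACE

Orientations are given as a unit quaternion [w, x, y, z].
In Python, from rig import * gives the robot as it stands.
- The arm moves only by the shell command python3 -m handwheel 'ROWS' [FORCE]. ROWS is JSON, a list that holds one entry, the list of rows, each a list of 7 numbers: the shift along the world's x, y, z in mm, then the turn, a rotation vector about the world's x, y, z in degrees, then the opening, from -1 (shut) to 1 (fully open). A call has 1 to 8 rows; each row shifts and turns the commanded pose from where the row before left it; what a row does not reach is not made up. A row lasts 1/8 s, in which the tool goes at most 62.5 mm and 10.7 degrees, less where a joint would pass 70% of its speed; a pose out of reach is approached as far as the arm can. A call is refused whole if a number of a shift passes 62.5 or a number of a turn 10.7, either way. A call with a gripper value outside its range is refused whole. The fingers move at their own pace and stop on an object; FORCE is the grip in N (left out, the last holds). Time passes only in rows, so rows that do not move let the fingers close. It gives the time, the measured TCP pose, the force, the opening and the grip force at its end, in the units of the state.
- sense(): the state, without advancing time (a new reading comes with each control period).
- capture(name): name is "scene" or "top"; returns a dict with "image" (480x640x3 uint8, red, green, blue), "fx", "fy", "cx", "cy" (pixels), "rvec" (rotation vector, rad) and "tvec" (3), from world to camera coordinates, as OpenCV has them. Camera axes: x right, y down, z forward; pixel columns grow to the right and rows downward; lengths in mm; the calibration is good to about 2 mm. A picture is of the moment at which its call begins. There is no depth.
- finish_job(): hands the job in; it is judged then, once.
The state is a dict: "time_s": time; "joints": joint angles; "dq": joint speeds; "tau": joint torques, N m; "eef_pos": TCP position; "ee_rot": TCP orientation; "force": force on the tool from outside, world axes, zero at the start; "wrist_torque": the same for the moment, N m; "grip_width": opening from 0.0 (shut) to 1.0 (fully open); "grip_force": force on a finger pad.
Only numpy, scipy, OpenCV 4.12 (cv2) and the standard library are available. Lean on these libraries where they do the work, as an engineer would, in place of code of your own. Each camera call takes 0.05 s, during which the arm holds its last target. There are 200 camera calls.

TASK

One circuit board already lies in the steel stacking carrier. Pull the separator sheet out of the low holder by its end, put it down flat on the bench and let go, then take it again by its middle, lay it flat on that board between the carrier's corner posts and let go. Then lay the other circuit board of the same size on the sheet, component side up, so that all three lie flat, squarely between the posts; set things down gently rather than dropping them, and leave the other things on the bench where they are.

Things in the scene. Friction and masses are not known exactly. Their poses are not given: they have to be found in the camera images.
- carrier: fixed steel stacking carrier, base plate 157 x 79 x 10 mm with a flared angle post 78 mm high at each corner; 149 x 71 mm clear between posts. The posts cover 40 mm at both ends of each long side; fingers fit only in the open 68 mm amid each long side. Origin: centre of underside, x along its length. Undersides above the origin: lower board 10 mm, sheet to lie at 34, next board at 42
- lower_board: the board that already lies in the carrier; circuit board on an aluminium base plate, components up, 140 x 62 mm; plate 8 mm thick with plain edges to grip; brass pillars at the corners, tops 24 mm above the underside (its highest points). Origin: centre of the underside; x along its length, z up out of the component side
- next_board: the board to be stacked, flat on the bench; circuit board on an aluminium base plate, components up, 140 x 62 mm; plate 8 mm thick with plain edges to grip; brass pillars at the corners, tops 24 mm above the underside (its highest points). Origin: centre of the underside; x along its length, z up out of the component side
- sheet: rigid grey plastic separator sheet, 140 x 62 x 8 mm, 60 g, plain; starts in the holder with 38 mm of its length out of the mouth, underside 12 mm above the bench. Origin: centre of the underside; x along its length (the end that sticks out is at x = -70 mm), z up
- holder: fixed low blue-painted steel holder, 110 (x) x 84 (y) x 33 (z) mm, open only at its mouth, which faces its -x; slot 72 mm wide, 16 mm high, floor 12 mm above the bench. Origin: centre of the underside; the mouth is at x = -55 mm. The sheet comes out along -x; about 100 mm of travel frees it
- small_board: bystander: smaller bare circuit board 80 x 46 mm, 16 mm high, no base plate; origin at the centre of its underside, x along its length
- cutters: bystander: side cutters lying flat, 145 mm along x, 40 mm wide, 12 mm high; origin near the middle of the underside
- spool: bystander: metal spool standing up, 54 mm diameter, 46 mm high; origin at the centre of its underside
- screwdriver: bystander: screwdriver lying along its x, 180 mm long, about 30 mm thick; origin near the middle
- multimeter: bystander: black multimeter lying flat, 80 (x) x 150 (y) x 44 (z) mm; origin at the centre of its underside
- cleaner: bystander: standing bottle, 52 mm diameter, 130 mm high; origin at the centre of its underside

How it is judged (in metres and radians):
On the way, in this order (a step that is already met when the one before it is completed fails the run):
1. the sheet is out of the holder, flat on the bench, let go (height (world z) of sheet below 0.005 m and angle between sheet's own z axis and vertical below 0.07 rad and contact force between the fingers and sheet below 0.1 N and linear speed of sheet below 0.02 m/s), for 0.1 s.
2. the separator sheet lies flat on the lower board between the posts, let go (x of sheet in the frame of carrier between -0.009 and 0.009 m and y of sheet in the frame of carrier between -0.009 and 0.009 m and z of sheet in the frame of carrier between 0.03 and 0.038 m and angle between each of sheet, lower_board's own z axis and vertical below 0.07 rad and angle between the x axis of each of sheet, lower_board and the x axis of carrier, either way round below 0.12 rad and x of lower_board in the frame of carrier between -0.009 and 0.009 m and y of lower_board in the frame of carrier between -0.009 and 0.009 m and z of lower_board in the frame of carrier between 0.006 and 0.014 m and contact force between the fingers and sheet below 0.1 N and linear speed of sheet below 0.02 m/s), for 0.2 s.
At the end, for the whole second after the job is handed in: In the carrier from below: lower board, sheet, next board, each centred within 9 mm both ways, square within 0.12 rad, flat within 0.07 rad, component side up, at its height within 4 mm (next board 5), board resting on sheet, all let go and still (all of step 2 and x of next_board in the frame of carrier between -0.009 and 0.009 m and y of next_board in the frame of carrier between -0.009 and 0.009 m and z of next_board in the frame of carrier between 0.037 and 0.047 m and angle between next_board's own z axis and vertical below 0.07 rad and angle between the x axis of next_board and the x axis of carrier, either way round below 0.12 rad and contact force between the fingers and next_board below 0.1 N and contact force between next_board and sheet above 0.5 N and linear speed of next_board below 0.02 m/s); the robot touches nothing.
It fails at once if the sheet is dropped (falls free faster than 0.4 m/s, about 8 mm) (linear speed of sheet above 0.4 m/s and contact force between the fingers and sheet below 0.05 N).
It fails at once if a board is dropped (falls free faster than 0.4 m/s, about 8 mm) (linear speed of next_board above 0.4 m/s and contact force between the fingers and next_board below 0.05 N).
It fails at once if a bystander is moved more than 30 mm (distance of any of small_board, cutters, spool, screwdriver, multimeter, cleaner from where it was at the start of the episode above 0.03 m).
It also fails if it takes over 72 s, if anything falls off the work surface, if the arm or the gripper's body presses on something with over 40 N, if the wrist force passes 120 N, or if a joint passes its speed limit or range.

## Working session

There is one attempt and no reset: what is moved stays moved. The work goes in short steps, Python scripts to look and compute and a shell command to move; the robot and the scene stay as the last step left them, time stands still between calls to the robot, and variables do not carry over. Pictures are saved under pics/ and viewed, at most 10 in all, crops included, and the job is handed in when it is done.

```bash
mkdir -p pics; ls; cat > h.py <<'E'
from rig import *
import numpy as np, cv2
def cap(n,f=None):
    c=capture(n); c['R']=cv2.Rodrigues(np.array(c['rvec'],float))[0]; c['t']=np.array(c['tvec'],float).reshape(3)
    if f: cv2.imwrite('pics/'+f,cv2.cvtColor(c['image'],cv2.COLOR_RGB2BGR))
    return c
def back(c,uv,z):
    uv=np.atleast_2d(np.array(uv,float)); d=np.c_[(uv[:,0]-c['cx'])/c['fx'],(uv[:,1]-c['cy'])/c['fy'],np.ones(len(uv))]@c['R']
    o=-c['R'].T@c['t']; return o+d*((z-o[2])/d[:,2])[:,None]
def proj(c,P):
    p=np.atleast_2d(P)@c['R'].T+c['t']; return np.c_[c['fx']*p[:,0]/p[:,2]+c['cx'],c['fy']*p[:,1]/p[:,2]+c['cy']]
def tri(obs): # [(c,(u,v)),...]
    A=[];b=[]
    for c,(u,v) in obs:
        x=(u-c['cx'])/c['fx'];y=(v-c['cy'])/c['fy'];R,t=c['R'],c['t']
        A+= [R[0]-x*R[2],R[1]-y*R[2]]; b+=[x*t[2]-t[0],y*t[2]-t[1]]
    return np.linalg.lstsq(np.array(A),np.array(b),rcond=None)[0]
E
python3 - <<'E'
from h import *
import pickle
for n in("scene","top"):
    c=cap(n,n+'0.png'); pickle.dump(c,open(n+'0.pkl','wb')); print(n,c['fx'],c['cx'],c['cy'],-c['R'].T@c['t'],c['R'][2])
print(sense())
E
```

```text
pics
scene 502.82782245260023 312.2276178816944 242.4046291790779 [1022.53322451  493.52781397  941.67446897] [-0.37111677 -0.44801206 -0.81336187]
top 505.81727132255736 318.69629668740953 242.78893688582482 [ 412.10097307   -1.41680715 1034.71582244] [ 0.16941614 -0.01008538 -0.985493  ]
{'time_s': 0.1, 'joints': array([-1.48038265e+00,  3.13371137e-01,  1.49835610e+00,  2.56656480e-05,
        1.33099691e+00, -2.23433769e-01]), 'dq': array([ 0.00050969, -0.00125139, -0.00302387,  0.00011912,  0.00127196,
        0.00048151]), 'tau': array([ 3.77115444e-03, -4.12899792e+01, -2.60144198e+01, -1.27586591e-04,
        2.93749428e-03,  6.83689649e-06]), 'eef_pos': array([ 162.03564695, -499.14024235,  238.80590664]), 'ee_rot': array([-5.63668632e-04,  9.87713038e-01,  1.56277428e-01,  5.00365185e-05]), 'force': array([0.05995033, 0.49107218, 0.32202093]), 'wrist_torque': array([ 0.10177121, -0.01357722,  0.01109428]), 'grip_force': 0.0, 'grip_width': 1.0011557098965522}
```

View pics/scene0.png

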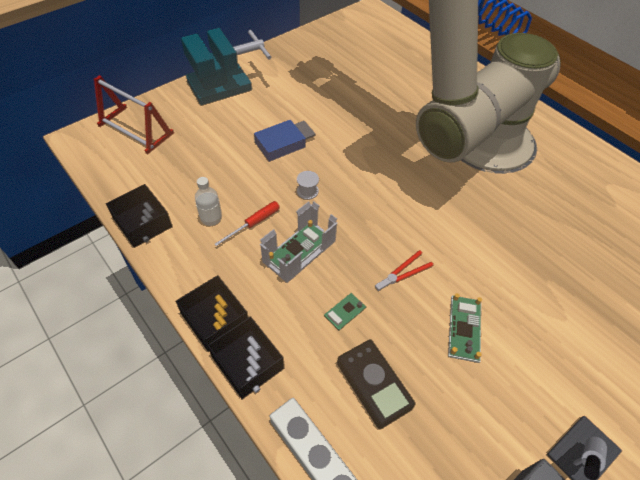

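View pics/top0.png

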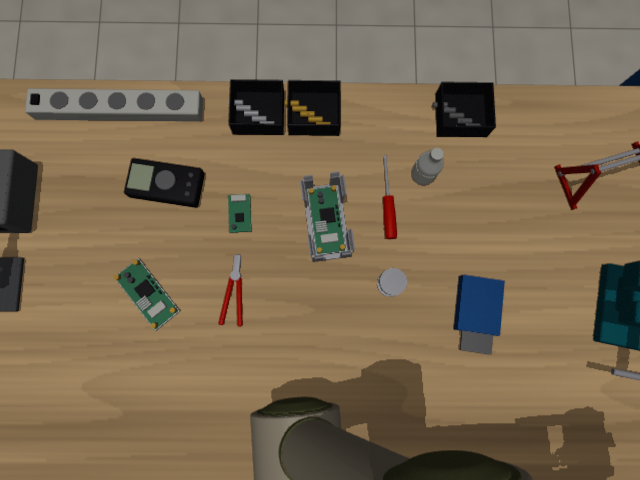

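The scene view shows the holder at (285,140) with the sheet's tip at (305,130), the carrier at (300,245) and the next board at (465,328). The top view shows the holder at (480,305), the sheet end at (477,342), the carrier at (327,218), the next board at (148,294), and the spool at (392,282).

```bash
python3 - <<'E'
import pickle,cv2,numpy as np
t=pickle.load(open('top0.pkl','rb'))['image'];s=pickle.load(open('scene0.pkl','rb'))['image']
W=[]
for im,cs in((t,[(438,265),(284,168),(105,245)]),(s,[(245,95),(256,195),(424,278)])):
    W.append(np.hstack([cv2.resize(im[y:y+100,x:x+88],None,fx=3,fy=3,interpolation=cv2.INTER_CUBIC) for x,y in cs]))
cv2.imwrite('pics/comp.png',cv2.cvtColor(np.vstack(W),cv2.COLOR_RGB2BGR))
E
```

```text
(no output)
```

View pics/comp.png

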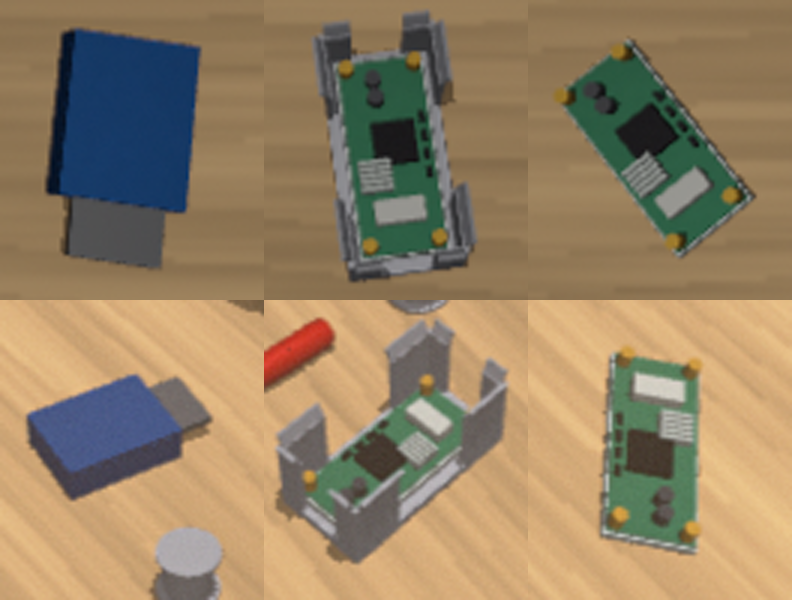

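The composite (3x) shows the sheet end corners at (70,253) and (161,268) in top and (212,417) and (180,377) in scene. The holder top corners, board pillars and post tops are also clear enough to triangulate.

```bash
python3 - <<'E'
from h import *
import pickle
T=pickle.load(open('top0.pkl','rb'));S=pickle.load(open('scene0.pkl','rb'))
ot=[(438,265),(284,168),(105,245)];os=[(245,95),(256,195),(424,278)]
def f(p,o,y0,i): return (o[i][0]+(p[0]-264*i)/3-1/3, o[i][1]+(p[1]-y0)/3-1/3)
def go(name,i,prs):
    for a,b in prs:
        P=tri([(T,f(a,ot,0,i)),(S,f(b,os,300,i))]);e=proj(T,P)[0]-f(a,ot,0,i)
        print(name,P.round(1),'err',e.round(2))
go('sheet',0,[((70,253),(212,417)),((161,268),(180,377))])
go('hold',0,[((76,31),(70,462)),((200,47),(27,412)),((186,212),(137,376)),((62,195),(181,430))])
go('lowpil',1,[((439,236),(427,382)),((413,60),(309,479))])
go('post',1,[((462,185),(388,350)),((472,243),(425,322)),((450,97),(278,452)),((433,22),(322,405)) if 0 else ((433,22),(278,452))])
go('nextpil',2,[((674,240),(693,366)),((730,194),(626,355)),((562,95),(691,530)),((621,51),(620,515))])
print('lowpil z34',[back(T,f(p,ot,0,1),34)[0].round(1) for p in((345,67),(413,60),(370,244),(439,236))])
print('posttop z78 T TL,TR,BL,BR end plate outer ends, then side plate inner ends',[back(T,f(p,ot,0,1),78)[0].round(1)[:2] for p in((324,27),(428,12),(351,267),(468,262),(433,22),(450,97),(337,205),(349,260),(462,185),(472,243))])
print('next z24',[back(T,f(p,ot,0,2),24)[0].round(1) for p in((674,240),(730,194),(562,95),(621,51))])
print('sheet z20',[back(T,f(p,ot,0,0),20)[0].round(1) for p in((70,253),(161,268))])
print('hold z33',[back(T,f(p,ot,0,0),33)[0].round(1) for p in((76,31),(200,47),(186,212),(62,195))])
for n,p in dict(spool=(392,282),cutters=(231,290),screwtip=(386,157),screwend=(390,238),bottle=(425,172),small=(240,213)).items(): print(n,back(T,p,15)[0].round())
E
```

```text
sheet [ 374.8 -291.8   19. ] err [-1.13  0.96]
sheet [ 365.3 -350.9   19.4] err [-1.27  1.1 ]
hold [ 520.7 -296.6   44.8] err [ 0.11 -0.1 ]
hold [ 510.4 -379.7   35.9] err [-0.62  0.57]
hold [ 402.  -366.2   29.2] err [-1.09  0.96]
hold [ 413.  -286.1   28.9] err [-0.71  0.62]
lowpil [576.6 -57.3  31.7] err [-0.65  0.54]
lowpil [699.1 -40.1  30.3] err [-0.42  0.37]
post [602.9 -70.1  77.5] err [-0.38  0.33]
post [564.8 -75.8  76.7] err [-0.72  0.61]
post [688.1 -76.2   8.4] err [ 4.09 -3.8 ]
post [715.4 -51.9  65.2] err [-0.42  0.37]
nextpil [418.9 314.3  20. ] err [-0.55  0.38]
nextpil [449.2 279.4  19.7] err [-0.54  0.38]
nextpil [514.  394.5  20.4] err [-0.44  0.3 ]
nextpil [543.3 358.1  20.3] err [-0.83  0.58]
lowpil z34 [array([693.5,   5.5,  34. ]), array([698.9, -40.8,  34. ]), array([571.5, -12.4,  34. ]), array([577.4, -58.5,  34. ])]
posttop z78 T TL,TR,BL,BR end plate outer ends, then side plate inner ends [array([708. ,  19.2]), array([718.9, -48.8]), array([5.496e+02, 1.000e-01]), array([553.5, -74.4]), array([712.1, -52.1]), array([661.7, -63.2]), array([589.6,   9.5]), array([554.1,   1.4]), array([603.5, -70.8]), array([565.7, -77.1])]
next z24 [array([419.6, 312.1,  24. ]), array([449.7, 277.2,  24. ]), array([514.2, 392.2,  24. ]), array([544. , 355.2,  24. ])]
sheet z20 [array([ 376.7, -293.8,   20. ]), array([ 367.5, -353.4,   20. ])]
hold z33 [array([ 521.8, -299.9,   33. ]), array([ 511.8, -382.1,   33. ]), array([ 403.9, -367. ,   33. ]), array([ 414.2, -286.3,   33. ])]
spool [ 508. -161.   15.]
cutters [490. 164.  15.]
screwtip [ 772. -153.   15.]
screwend [ 599. -158.   15.]
bottle [ 740. -234.   15.]
small [648. 151.  15.]
```

Measurements hold up: sheet end centre is about (371,-322) with its top at about 19, the holder yaw is -0.13 and the sheet yaw about -0.14. The carrier is at about (633.5,-26) with yaw 0.145, and the next board at (481.6,335.4) with yaw 0.697. All are in reach. First I go above the sheet end.

```bash
python3 -m handwheel '[[[28,22,-16,0,0,-3.25,1],[28,22,-16,0,0,-3.25,1],[28,22,-16,0,0,-3.25,1],[28,22,-16,0,0,-3.25,1],[28,22,-16,0,0,-3.25,1],[28,22,-16,0,0,-3.25,1],[28,22,-16,0,0,-3.25,1],[28,22,-16,0,0,-3.25,1]]]' 40; python3 -m handwheel '[[[0,0,0,0,0,0,1]]]'
```

```text
time_s: 1.1
eef_pos: [386.8, -322.4, 110.6]
ee_rot: [-0.0, 0.997, -0.071, -0.0]
force: [0.6, -0.2, -0.0]
grip_width: 1.003
grip_force: 0.0
time_s: 1.23
eef_pos: [386.8, -321.5, 110.0]
ee_rot: [-0.001, 0.998, -0.069, -0.001]
force: [-0.1, 0.1, -0.4]
grip_width: 1.0
grip_force: 0.0
```

```bash
python3 -m handwheel '[[[0,-3.5,-20,0,0,0,1],[0,0,-20,0,0,0,1],[0,0,-20,0,0,0,1],[0,0,-15,0,0,0,1],[0,0,-10,0,0,0,1],[0,0,-10,0,0,0,1],[0,0,0,0,0,0,1]]]' 40; python3 - <<'E'
from h import *
t=cap('top')['image'];s=cap('scene')['image']
cv2.imwrite('pics/c1.png',cv2.cvtColor(np.hstack([cv2.resize(im[y:y+130,x:x+130],None,fx=3,fy=3,interpolation=cv2.INTER_CUBIC) for im,x,y in((t,410,270),(s,245,60))]),cv2.COLOR_RGB2BGR))
E
```

```text
time_s: 2.1
eef_pos: [385.9, -326.7, 15.9]
ee_rot: [-0.0, 0.998, -0.07, -0.0]
force: [-0.7, 0.7, 1.3]
grip_width: 1.0
grip_force: 0.0
```

View pics/c1.png

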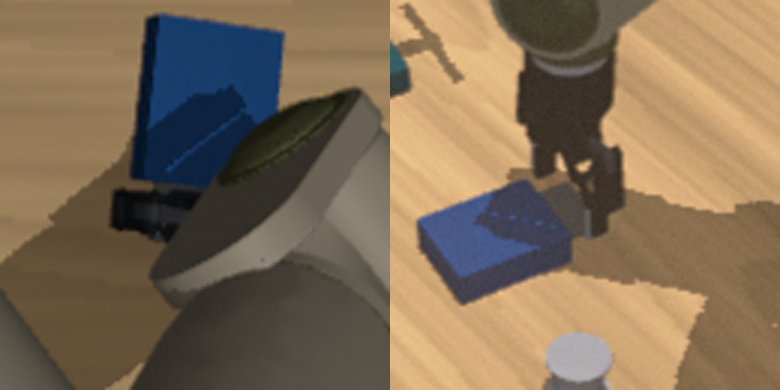

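Fingers straddle the sheet end in both views; the front fingertip is at scene px about (313,138.7). I'll work out its height.

```bash
python3 - <<'E'
from h import *
import pickle
S=pickle.load(open('scene0.pkl','rb'))
for z in (0,5,10,15,20,25): print(z,proj(S,[[391.5,-284,z],[395,-272,z]]).round(1).tolist(), back(S,(313,138.7),z)[0].round(1))
E
python3 -m handwheel '[[[0.5,1,-4,0,0,0,1],[0,0,-3,0,0,0,1],[0,0,0,0,0,0,1]]]'
```

```text
0 [[311.1, 142.9], [312.9, 146.0]] [ 377.3 -293.7    0. ]
5 [[311.1, 141.5], [312.9, 144.6]] [ 380.7 -289.5    5. ]
10 [[311.2, 140.1], [312.9, 143.2]] [ 384.2 -285.3   10. ]
15 [[311.2, 138.7], [313.0, 141.8]] [ 387.6 -281.2   15. ]
20 [[311.2, 137.3], [313.0, 140.4]] [ 391. -277.   20.]
25 [[311.2, 135.9], [313.0, 139.0]] [ 394.4 -272.8   25. ]
time_s: 2.58
eef_pos: [386.5, -325.7, 9.1]
ee_rot: [-0.0, 0.998, -0.07, -0.0]
force: [-0.5, 1.4, 0.1]
grip_width: 1.001
grip_force: 0.0
```

```bash
python3 -m handwheel '[[[0,0.5,3,0,0,0,1],[0,0,0,0,0,0,0.6],[0,0,0,0,0,0,0.3],[0,0,0,0,0,0,0.2],[0,0,0,0,0,0,0.2]]]' 40;  python3 -m handwheel '[[[0,0,0,0,0,0,0],[0,0,0,0,0,0,-0.5],[0,0,0,0,0,0,-0.5]]]' 40
```

```text
time_s: 3.2
eef_pos: [386.6, -325.5, 12.8]
ee_rot: [0.0, 0.998, -0.07, 0.0]
force: [-1.5, 0.8, 5.7]
grip_width: 0.707
grip_force: 44.9
time_s: 3.58
eef_pos: [386.6, -325.5, 12.7]
ee_rot: [0.0, 0.998, -0.07, 0.0]
force: [-0.8, 1.9, 5.3]
grip_width: 0.707
grip_force: 44.9
```

```bash
python3 -m handwheel '[[[0,0,2,0,0,0,-0.5],[-8,1.1,1,0,0,0,-0.5],[-12,1.6,0,0,0,0,-0.5],[-12,1.6,0,0,0,0,-0.5]]]' 60;python3 -m handwheel '[[[-14,1.9,0,0,0,0,-0.5],[-14,1.9,0,0,0,0,-0.5],[-14,1.9,0,0,0,0,-0.5],[-14,1.9,0,0,0,0,-0.5],[-14,1.9,0,0,0,0,-0.5],[-12,1.6,0,0,0,0,-0.5],[0,0,0,0,0,0,-0.5]]]' 60
```

```text
time_s: 4.08
eef_pos: [353.4, -320.8, 15.2]
ee_rot: [-0.0, 0.998, -0.07, -0.0]
force: [-0.3, 0.3, -1.1]
grip_width: 0.708
grip_force: 65.3
time_s: 4.95
eef_pos: [271.9, -309.9, 15.3]
ee_rot: [-0.0, 0.998, -0.07, -0.0]
force: [0.6, -1.1, 0.4]
grip_width: 0.708
grip_force: 65.3
```

```bash
cat > look.py <<'E'
from h import *
import sys
# name tx ty sx sy
n=sys.argv[1];a=list(map(int,sys.argv[2:6]))
t=cap('top')['image'];s=cap('scene')['image']
cv2.imwrite('pics/%s.png'%n,cv2.cvtColor(np.hstack([cv2.resize(im[y:y+130,x:x+130],None,fx=3,fy=3,interpolation=cv2.INTER_CUBIC) for im,x,y in((t,a[0],a[1]),(s,a[2],a[3]))]),cv2.COLOR_RGB2BGR))
E
python3 look.py c2 410 290 245 60
```

```text
(no output)
```

View pics/c2.png

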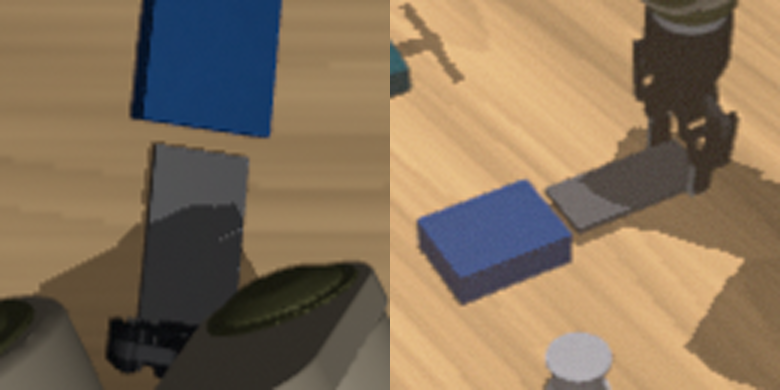

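The sheet is clear of the holder: its far corners are at (153,143) and (247,157) in the top crop, with a gap to the mouth. Lowering it.

```bash
python3 -m handwheel '[[[-2,0,-4,0,0,0,-0.5],[0,0,-4,0,0,0,-0.5],[0,0,-3,0,0,0,-0.5],[0,0,0,0,0,0,-0.5]]]';python3 -m handwheel '[[[0,0,-1,0,0,0,-0.5],[0,0,0,0,0,0,-0.5]]]';python3 -m handwheel '[[[0,0,-1,0,0,0,-0.5],[0,0,0,0,0,0,-0.5]]]'
```

```text
time_s: 5.55
eef_pos: [270.5, -309.8, 4.0]
ee_rot: [-0.0, 0.998, -0.07, -0.0]
force: [-0.4, -0.5, -0.4]
grip_width: 0.705
grip_force: 65.3
time_s: 5.8
eef_pos: [270.6, -310.0, 3.3]
ee_rot: [0.0, 0.998, -0.07, 0.0]
force: [-0.2, -0.2, -0.4]
grip_width: 0.705
grip_force: 65.3
time_s: 6.05
eef_pos: [270.6, -310.1, 3.0]
ee_rot: [0.0, 0.998, -0.07, 0.0]
force: [-2.2, 3.1, 14.1]
grip_width: 0.703
grip_force: 73.4
```

```bash
python3 -m handwheel '[[[0,0,0,0,0,0,0.45],[0,0,0,0,0,0,0.6],[0,0,0,0,0,0,1],[0,0,0,0,0,0,1],[0,0,15,0,0,0,1],[0,0,25,0,0,0,1],[0,0,30,0,0,0,1],[0,0,0,0,0,0,1]]]'; python3 -m handwheel '[[[-15,60,30,0,0,0,1],[-15,60,30,0,0,0,1],[0,60,30,0,0,0,1],[0,60,0,0,0,0,1],[0,0,0,0,0,0,1]]]';  python3 look.py c3 410 290 245 60
```

```text
time_s: 7.05
eef_pos: [271.0, -310.9, 73.7]
ee_rot: [0.002, 0.998, -0.07, 0.001]
force: [0.7, 0.2, 0.2]
grip_width: 1.003
grip_force: 0.0
time_s: 7.68
eef_pos: [242.7, -82.0, 154.2]
ee_rot: [-0.0, 0.998, -0.067, -0.0]
force: [-0.6, -0.9, 0.3]
grip_width: 1.003
grip_force: 0.0
```

View pics/c3.png

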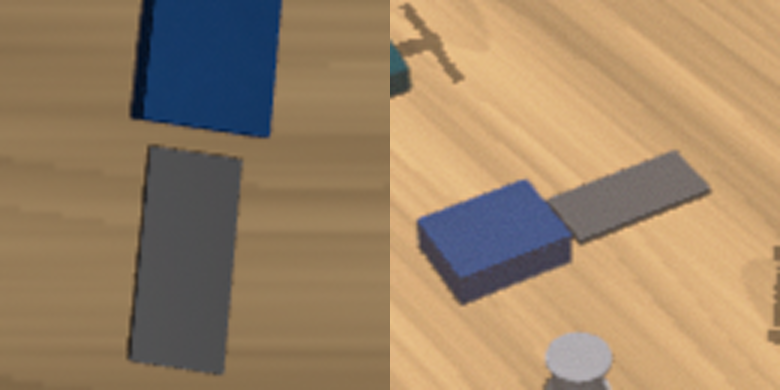

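The sheet lies flat, let go: top crop corners are (150,146), (242,157), (224,374), (130,360), and scene crop corners are (581,240), (549,199), (677,152), (710,189).

```bash
python3 - <<'E'
from h import *
import pickle
T=pickle.load(open('top0.pkl','rb'));S=pickle.load(open('scene0.pkl','rb'))
t=[(410+a/3-1/3,290+b/3-1/3) for a,b in((150,146),(242,157),(224,374),(130,360))]
s=[(245+(a-390)/3-1/3,60+b/3-1/3) for a,b in((581,240),(549,199),(677,152),(710,189))]
P=np.array([tri([(T,a),(S,b)]) for a,b in zip(t,s)]);Q=back(T,t,8);W=back(S,s,8)
for X in(P,Q,W):
    d=X[0]+X[1]-X[2]-X[3]; e=X[0]+X[3]-X[1]-X[2]
    print(X.round(1).tolist(),'c',X.mean(0).round(1),'yaw',np.arctan2(d[1],d[0]),np.arctan2(-e[0],e[1]),np.hypot(*d[:2])/2,np.hypot(*e[:2])/2)
E
```

```text
[[395.8, -293.9, 7.6], [388.1, -353.1, 10.2], [249.0, -336.4, 4.6], [258.6, -275.9, 5.9]] c [ 322.9 -314.8    7.1] yaw -0.12490234628635813 -0.1432776337907624 139.29615208242566 60.43549316351641
[[397.2, -295.5, 8.0], [390.4, -356.7, 8.0], [251.6, -337.9, 8.0], [260.0, -276.9, 8.0]] c [ 324.8 -316.7    8. ] yaw -0.1344347956099617 -0.12357328201806508 139.2577882091063 61.620871575313785
[[395.0, -291.7, 8.0], [384.9, -351.7, 8.0], [250.1, -330.3, 8.0], [259.3, -272.6, 8.0]] c [ 322.3 -311.6    8. ] yaw -0.1482884692953442 -0.1619155844199479 136.78967394837824 59.66167958758688
```

```bash
python3 -m handwheel '[[[16,-47,0,0,0,0,1],[16,-47,0,0,0,0,1],[16,-47,-20,0,0,0,1],[16,-47,-30,0,0,0,1],[16,-47,-30,0,0,0,1],[0,0,0,0,0,0,1]]]'
```

```text
time_s: 8.52
eef_pos: [321.9, -322.4, 70.8]
ee_rot: [-0.003, 0.997, -0.072, -0.002]
force: [-0.2, 1.5, 0.9]
grip_width: 1.0
grip_force: 0.0
```

```bash
python3 -m handwheel '[[[2,2.5,-20,0,0,0,1],[0,0,-20,0,0,0,1],[0,0,-14,0,0,0,1],[0,0,-10,0,0,0,1],[0,0,0,0,0,0,1]]]';python3 -m handwheel '[[[0,0,0,0,0,0,1]]]'
```

```text
time_s: 9.15
eef_pos: [325.0, -317.4, 10.5]
ee_rot: [-0.0, 0.998, -0.07, -0.0]
force: [1.1, 0.3, -0.4]
grip_width: 1.003
grip_force: 0.0
time_s: 9.28
eef_pos: [325.4, -317.8, 11.3]
ee_rot: [0.0, 0.998, -0.07, 0.0]
force: [-0.4, -0.5, 0.4]
grip_width: 1.0
grip_force: 0.0
```

```bash
python3 -m handwheel '[[[-1,0,-4,0,0,0,1],[0,0,-3,0,0,0,1],[0,0,0,0,0,0,0.6],[0,0,0,0,0,0,0.3],[0,0,0,0,0,0,0.2],[0,0,0,0,0,0,0],[0,0,0,0,0,0,-0.5]]]' 60;python3 -m handwheel '[[[0,0,0,0,0,0,-0.5],[0,0,4,0,0,0,-0.5],[0,0,6,0,0,0,-0.5],[0,0,10,0,0,0,-0.5],[0,0,0,0,0,0,-0.5]]]' 60
```

```text
time_s: 10.15
eef_pos: [324.3, -317.5, 4.3]
ee_rot: [0.0, 0.998, -0.07, 0.0]
force: [-0.5, 2.2, 7.6]
grip_width: 0.7
grip_force: 63.6
time_s: 10.78
eef_pos: [324.5, -317.9, 24.7]
ee_rot: [0.001, 0.998, -0.07, 0.001]
force: [0.5, 0.2, -0.2]
grip_width: 0.703
grip_force: 64.9
```

```bash
python3 -m handwheel '[[[0,0,35,0,0,0,-0.5],[0,0,45,0,0,0,-0.5],[20,20,45,0,0,0,-0.5],[28,27,0,0,0,2,-0.5],[28,27,0,0,0,2,-0.5],[28,27,0,0,0,2,-0.5],[28,27,0,0,0,2,-0.5],[28,27,0,0,0,2,-0.5]]]';python3 -m handwheel '[[[28,27,0,0,0,2,-0.5],[28,27,0,0,0,2,-0.5],[28,27,0,0,0,2,-0.5],[28,27,0,0,0,2,-0.5],[28,27,0,0,0,0,-0.5],[0,0,0,0,0,0,-0.5],[0,0,0,0,0,0,-0.5]]]'
```

```text
time_s: 11.78
eef_pos: [485.0, -161.4, 148.7]
ee_rot: [-0.0, 1.0, 0.018, -0.0]
force: [-0.6, 0.3, 0.1]
grip_width: 0.701
grip_force: 65.4
time_s: 12.65
eef_pos: [623.8, -27.7, 148.4]
ee_rot: [-0.0, 0.996, 0.087, -0.0]
force: [-0.3, -0.7, -0.7]
grip_width: 0.698
grip_force: 65.4
```

```bash
python3 look.py c4 262 150 235 165
```

```text
(no output)
```

View pics/c4.png

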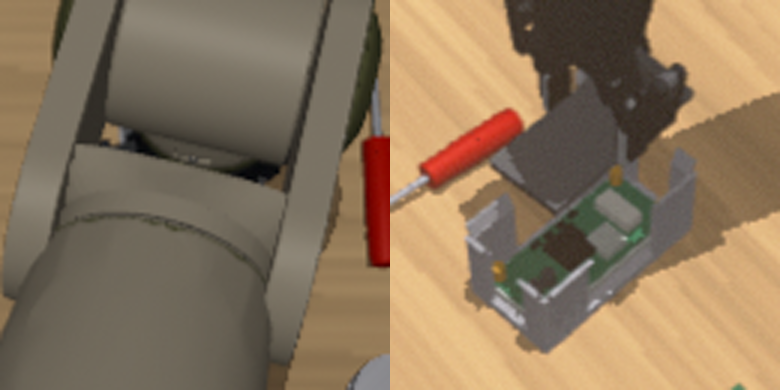

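Top view is blocked by the arm. In the scene crop the sheet's +x end corners are at about (495,155) and (560,213), with the carrier below. I'll check the tilt and the offset in the hand.

```bash
python3 - <<'E'
from h import *
import pickle
S=pickle.load(open('scene0.pkl','rb'))
c,s=np.cos(.174),np.sin(.174);R=np.array([[c,-s,0],[s,c,0],[0,0,1]])
L=np.array([[70,-31,0],[70,31,0],[70,-31,8],[70,31,8],[-70,31,8]])
print('seen',(235+(495-390)/3,165+155/3),(235+(560-390)/3,165+213/3))
for tilt in(-.1,0,.1):
  for dx in(-4,0,4):
    K=L+[dx,0,-4.2]; K=K@cv2.Rodrigues(np.array([0,tilt,0.]))[0].T
    print(tilt,dx,proj(S,K@R.T+[623.8,-27.7,148.4]).round(1).tolist())
E
```

```text
seen (270.0, 216.66666666666666) (291.6666666666667, 236.0)
-0.1 -4 [[267.0, 216.9], [289.6, 233.6], [267.1, 214.2], [289.8, 230.9], [335.5, 195.5]]
-0.1 0 [[265.6, 217.9], [288.2, 234.7], [265.6, 215.2], [288.4, 232.0], [334.3, 196.4]]
-0.1 4 [[264.2, 219.0], [286.8, 235.8], [264.2, 216.2], [287.0, 233.1], [333.1, 197.4]]
0 -4 [[267.2, 218.9], [289.7, 235.6], [267.0, 216.4], [289.6, 233.2], [335.7, 193.2]]
0 0 [[265.8, 220.1], [288.3, 236.8], [265.6, 217.6], [288.2, 234.4], [334.5, 194.2]]
0 4 [[264.4, 221.2], [286.9, 238.0], [264.2, 218.8], [286.8, 235.6], [333.2, 195.3]]
0.1 -4 [[267.7, 220.7], [290.1, 237.3], [267.2, 218.5], [289.7, 235.2], [335.7, 191.0]]
0.1 0 [[266.3, 222.0], [288.7, 238.7], [265.8, 219.8], [288.3, 236.5], [334.4, 192.2]]
0.1 4 [[264.9, 223.3], [287.3, 240.0], [264.4, 221.1], [286.9, 237.9], [333.2, 193.4]]
```

```bash
python3 -m handwheel '[[[5,0.6,-15,0,0,-0.8,-0.5],[4.7,0.6,-15,0,0,-0.9,-0.5],[0,0,-15,0,0,0,-0.5],[0,0,-13,0,0,0,-0.5],[0,0,0,0,0,0,-0.5],[0,0,0,0,0,0,-0.5]]]'; python3 look.py c5 262 150 235 165
```

```text
time_s: 13.5
eef_pos: [634.2, -26.3, 91.3]
ee_rot: [0.0, 0.997, 0.072, 0.0]
force: [-0.8, -0.8, 0.3]
grip_width: 0.704
grip_force: 65.4
```

View pics/c5.png

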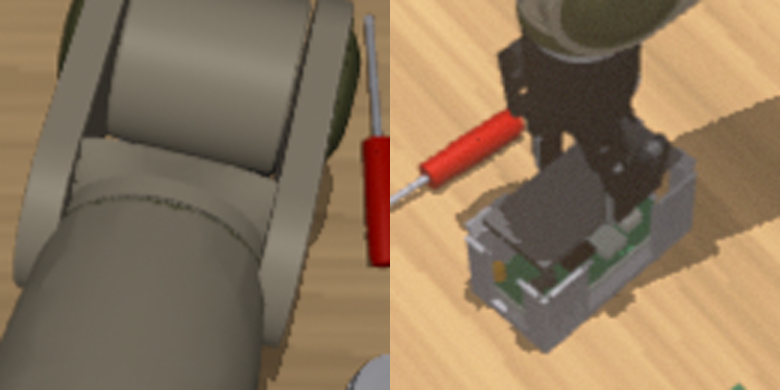

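In the scene crop the sheet's +x end edge runs from (484,222) to (550,280), and the front post's corner is at (545,300). The y-gaps look uneven, so I'll measure finer, with the before and after crops side by side.

```bash
python3 - <<'E'
from h import *
import pickle
a=pickle.load(open('scene0.pkl','rb'))['image'];c=cap('scene');pickle.dump(c,open('scene1.pkl','wb'))
o=[]
for im in(a,c['image']):
    z=cv2.resize(im[205:290,258:338],None,fx=5,fy=5,interpolation=cv2.INTER_CUBIC)
    z=cv2.convertScaleAbs(z,alpha=1.5,beta=10)
    for k in range(0,80,10): cv2.line(z,(k*5,0),(k*5,6),(255,0,0),1)
    for k in range(0,85,10): cv2.line(z,(0,k*5),(6,k*5),(255,0,0),1)
    o.append(z)
cv2.imwrite('pics/f1.png',cv2.cvtColor(np.hstack(o),cv2.COLOR_RGB2BGR))
E
```

```text
(no output)
```

View pics/f1.png

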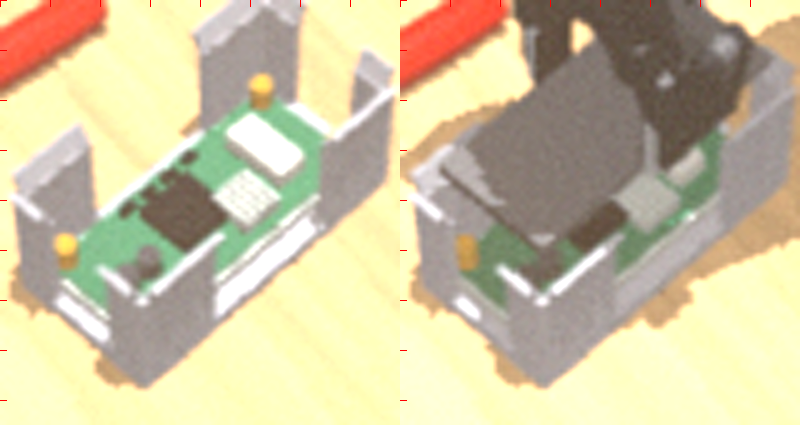

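The zoomed view (5x, origin 258,205) shows the sheet's lower front edge from (41,170) to (140,248). The post tops are at front corner (140,301), right (325,140)-(393,92), left outer (15,160)-(80,122) and far (195,38)-(245,0).

```bash
python3 - <<'E'
from h import *
import pickle
S=pickle.load(open('scene1.pkl','rb'));y=.145
ex=np.array([np.cos(y),np.sin(y)]);ey=np.array([-ex[1],ex[0]])
def w(n,p,z):
    P=back(S,(258+p[0]/5-.4,205+p[1]/5-.4),z)[0][:2]-[634,-26.3]; print(n,P@ex.round(3),P@ey)
for n,p in dict(front=(140,301),f2=(222,235),r1=(325,140),r2=(393,92),l1=(15,160),l2=(80,122),far1=(195,38),far2=(245,0),endF=(100,267),endL=(15,195),endL2=(45,220),endR=(360,55),endR2=(390,78)).items(): w(n,p,78)
w('base corner z0 +x+y',(145,387),0); w('base -x+y',(385,185),0);w('base +x-y',(25,292),0)
w('sheet-y',(41,170),87); w('sheet+y',(140,248),87); w('sheettop-y',(43,164),95); w('sheettop+y',(143,239),95)
w('bolt pillar+x-y',(66,240),34); w('pillar-x-y',(261,80),34)
E
```

```text
front 79.64294769400529 43.80411239046024
f2 32.809328517841 45.23341961609363
r1 -33.360753874834906 42.74848662081536
r2 -73.05900288032326 46.43737178080892
l1 66.01123916048672 -45.01480079231813
l2 32.73748551394209 -39.67662928888194
far1 -34.80653011694796 -36.5290057243635
far2 -65.89455445884407 -35.70046985845718
endF 79.27058401104324 20.0789816432938
endL 78.54486930056935 -31.71378555087328
endL2 78.65929003708311 -13.353523493486831
endR -78.3287282731807 22.308823624073934
endR2 -77.92069719049665 40.351223337380574
base corner z0 +x+y 75.35917335661748 39.53187700827311
base -x+y -78.05368168148978 42.696471004974214
base +x-y 77.54219022403667 -34.01820705284947
sheet-y 66.12081598499937 -28.14080086463013
sheet+y 65.28023740809712 29.769557627412272
sheettop-y 67.0935669515164 -25.225255764509292
sheettop+y 64.98641683722441 31.52020951806081
bolt pillar+x-y 60.26037289982347 -23.073651661994163
pillar-x-y -63.32252489556782 -22.733374786841367
```

Relative to the carrier, the sheet sits about 3 mm toward -x and is within 1.5 mm in y. Correcting by +2.5 mm along x and lowering.

```bash
python3 -m handwheel '[[[2.5,0.8,0,0,0,0,-0.5],[0,0,-8,0,0,0,-0.5],[0,0,-8,0,0,0,-0.5],[0,0,-6,0,0,0,-0.5],[0,0,-6,0,0,0,-0.5],[0,0,0,0,0,0,-0.5]]]';python3 -m handwheel '[[[0,0,-6,0,0,0,-0.5],[0,0,-6,0,0,0,-0.5],[0,0,-5,0,0,0,-0.5],[0,0,0,0,0,0,-0.5]]]'
```

```text
time_s: 14.4
eef_pos: [636.2, -25.4, 62.2]
ee_rot: [-0.0, 0.997, 0.072, -0.0]
force: [0.7, -0.8, -0.2]
grip_width: 0.705
grip_force: 65.4
time_s: 14.9
eef_pos: [636.2, -25.4, 45.3]
ee_rot: [-0.0, 0.997, 0.072, -0.0]
force: [0.5, 0.4, -0.2]
grip_width: 0.701
grip_force: 65.4
```

No contact, so it fits between the posts. Now the last few millimetres.

```bash
python3 -m handwheel '[[[0,0,-3,0,0,0,-0.5],[0,0,-2,0,0,0,-0.5],[0,0,0,0,0,0,-0.5]]]';python3 -m handwheel '[[[0,0,-1,0,0,0,-0.5],[0,0,0,0,0,0,-0.5]]]';python3 -m handwheel '[[[0,0,-1,0,0,0,-0.5],[0,0,0,0,0,0,-0.5]]]';python3 -m handwheel '[[[0,0,-1,0,0,0,-0.5],[0,0,0,0,0,0,-0.5]]]'
```

```text
time_s: 15.28
eef_pos: [636.4, -25.4, 40.6]
ee_rot: [-0.0, 0.997, 0.072, -0.0]
force: [0.2, 0.3, -0.9]
grip_width: 0.703
grip_force: 65.4
time_s: 15.52
eef_pos: [636.5, -25.5, 39.8]
ee_rot: [-0.0, 0.997, 0.072, -0.0]
force: [-0.0, -0.1, -0.3]
grip_width: 0.701
grip_force: 65.4
time_s: 15.78
eef_pos: [636.4, -25.4, 38.7]
ee_rot: [-0.0, 0.997, 0.072, -0.0]
force: [0.8, 0.1, -0.8]
grip_width: 0.699
grip_force: 65.4
time_s: 16.02
eef_pos: [636.6, -25.5, 38.4]
ee_rot: [0.0, 0.997, 0.072, 0.0]
force: [-2.6, 0.2, 5.2]
grip_width: 0.698
grip_force: 65.9
```

```bash
python3 -m handwheel '[[[0,0,0,0,0,0,0.45],[0,0,0,0,0,0,0.6],[0,0,0,0,0,0,1],[0,0,0,0,0,0,1],[0,0,8,0,0,0,1],[0,0,20,0,0,0,1],[0,0,30,0,0,0,1],[0,0,40,0,0,0,1]]]'; python3 -m handwheel '[[[0,0,15,0,0,0,1],[-22,51,0,0,0,4.5,1],[-22,51,0,0,0,4.5,1],[-22,51,0,0,0,4.5,1],[-22,51,0,0,0,4.5,1],[-22,51,0,0,0,4.5,1],[-22,51,0,0,0,4.5,1],[-22,51,0,0,0,4.5,1]]]'; python3 -m handwheel '[[[0,0,0,0,0,0,1]]]'
```

```text
time_s: 17.02
eef_pos: [636.3, -25.4, 137.8]
ee_rot: [-0.0, 0.997, 0.072, 0.0]
force: [0.7, 0.6, -0.2]
grip_width: 1.001
grip_force: 0.0
time_s: 18.02
eef_pos: [481.4, 333.0, 150.8]
ee_rot: [0.0, 0.94, 0.341, -0.0]
force: [0.3, -0.3, 0.2]
grip_width: 1.002
grip_force: 0.0
time_s: 18.15
eef_pos: [480.5, 334.3, 150.7]
ee_rot: [-0.0, 0.939, 0.343, -0.0]
force: [0.3, -0.7, -0.1]
grip_width: 0.999
grip_force: 0.0
```

```bash
cat > chk.py <<'E'
from h import *
import pickle,sys
z=float(sys.argv[1])
T=pickle.load(open('top0.pkl','rb'));c=cap('top');pickle.dump(c,open('top_%d.pkl'%z,'wb'))
d=cv2.absdiff(T['image'],c['image']).max(2)[160:275,290:365]
m=cv2.morphologyEx((d>25).astype(np.uint8),cv2.MORPH_CLOSE,np.ones((7,7)))
m=cv2.morphologyEx(m,cv2.MORPH_OPEN,np.ones((3,3)))
n,l,s,_=cv2.connectedComponentsWithStats(m);k=1+s[1:,4].argmax()
v,u=np.nonzero(l==k); X=back(c,np.c_[u+290,v+160],z)[:,:2].astype(np.float32)
r=cv2.minAreaRect(X);print(s[k],r,X.mean(0)); b=cv2.boxPoints(r);print(b.round(1).tolist())
E
python3 chk.py 42
python3 -m handwheel '[[[1,0,-35,0,0,0,1],[0,0,-35,0,0,0,1],[0,0,-25,0,0,0,1],[0,0,-20,0,0,0,1],[0,0,-10,0,0,0,1],[0,0,0,0,0,0,1]]]'; python3 -m handwheel '[[[0,0,0,0,0,0,1]]]'
```

```text
[  17   22   39   72 2128] ((633.2548828125, -24.50149154663086), (144.4512481689453, 62.91889572143555), 8.34111499786377) [633.29614  -24.992136]
[[557.2000122070312, -3.9000000953674316], [566.4000244140625, -66.0999984741211], [709.2999877929688, -45.20000076293945], [700.2000122070312, 17.100000381469727]]
time_s: 18.95
eef_pos: [483.7, 330.9, 25.6]
ee_rot: [0.0, 0.941, 0.34, -0.0]
force: [0.1, 0.8, -0.0]
grip_width: 1.002
grip_force: 0.0
time_s: 19.08
eef_pos: [484.1, 331.5, 26.7]
ee_rot: [-0.0, 0.94, 0.34, 0.001]
force: [0.7, -0.7, 0.1]
grip_width: 1.001
grip_force: 0.0
```

```bash
python3 -m handwheel '[[[-2,2.8,-10,0,0,0,1],[0,0,-8,0,0,0,1],[0,0,-4,0,0,0,1],[0,0,0,0,0,0,1],[0,0,0,0,0,0,1]]]'
```

```text
time_s: 19.7
eef_pos: [481.6, 334.4, 4.0]
ee_rot: [-0.0, 0.94, 0.34, 0.0]
force: [0.6, -0.2, 0.5]
grip_width: 0.997
grip_force: 0.0
```

```bash
python3 -m handwheel '[[[0,0,0,0,0,0,0.6],[0,0,0,0,0,0,0.4],[0,0,0,0,0,0,0.3],[0,0,0,0,0,0,0.2],[0,0,0,0,0,0,0],[0,0,0,0,0,0,-0.5],[0,0,0,0,0,0,-0.5]]]' 80;python3 -m handwheel '[[[0,0,3,0,0,0,-0.5],[0,0,6,0,0,0,-0.5],[0,0,10,0,0,0,-0.5],[0,0,0,0,0,0,-0.5]]]' 80
```

```text
time_s: 20.58
eef_pos: [481.6, 334.4, 4.8]
ee_rot: [-0.0, 0.94, 0.34, 0.0]
force: [-3.1, -1.2, 8.8]
grip_width: 0.695
grip_force: 84.7
time_s: 21.08
eef_pos: [482.0, 334.6, 23.8]
ee_rot: [-0.0, 0.94, 0.34, 0.001]
force: [0.1, 0.2, -3.8]
grip_width: 0.695
grip_force: 86.5
```

```bash
python3 -m handwheel '[[[0,0,30,0,0,0,-0.5],[0,0,45,0,0,0,-0.5],[0,0,50,0,0,0,-0.5],[20,-45,0,0,0,-4.5,-0.5],[20,-45,0,0,0,-4.5,-0.5],[20,-45,0,0,0,-4.5,-0.5],[20,-45,0,0,0,-4.5,-0.5],[20,-45,0,0,0,-4.5,-0.5]]]';python3 -m handwheel '[[[20,-45,0,0,0,-4.5,-0.5],[20,-45,0,0,0,-4.5,-0.5],[11,-45,0,0,0,0,-0.5],[0,0,0,0,0,0,-0.5],[0,0,0,0,0,0,-0.5]]]'
```

```text
time_s: 22.08
eef_pos: [581.8, 107.8, 147.7]
ee_rot: [-0.0, 0.989, 0.149, -0.0]
force: [1.1, 0.1, -3.9]
grip_width: 0.693
grip_force: 87.8
time_s: 22.7
eef_pos: [632.2, -25.2, 147.5]
ee_rot: [-0.0, 0.997, 0.072, -0.0]
force: [0.3, 1.1, -3.0]
grip_width: 0.693
grip_force: 87.8
```

```bash
python3 -m handwheel '[[[0.8,-0.6,-15,0,0,0,-0.5],[0,0,-15,0,0,0,-0.5],[0,0,-15,0,0,0,-0.5],[0,0,-9,0,0,0,-0.5],[0,0,0,0,0,0,-0.5],[0,0,0,0,0,0,-0.5]]]'; python3 - <<'E'
from h import *
import pickle
c=cap('scene');pickle.dump(c,open('scene2.pkl','wb'))
z=cv2.resize(c['image'][205:290,258:358],None,fx=7,fy=7,interpolation=cv2.INTER_CUBIC)
cv2.imwrite('pics/f2.png',cv2.cvtColor(cv2.convertScaleAbs(z,alpha=1.5,beta=10),cv2.COLOR_RGB2BGR))
E
```

```text
time_s: 23.45
eef_pos: [633.6, -26.3, 94.3]
ee_rot: [0.0, 0.997, 0.072, 0.0]
force: [-0.5, 0.2, -2.7]
grip_width: 0.691
grip_force: 87.7
```

View pics/f2.png

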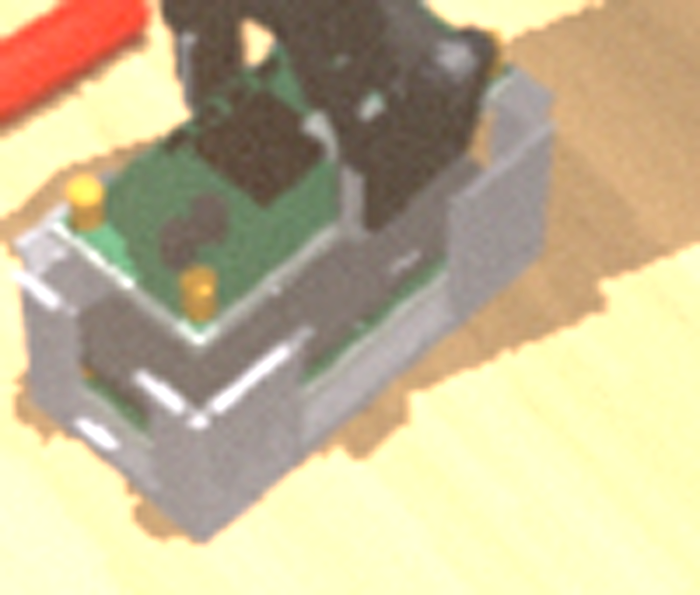

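The board hovers flat over the carrier, with plate front corners at (60,222) and (200,335) and the post's front corner at (197,420). I'll compare it with the carrier in the same frame.

```bash
python3 - <<'E'
from h import *
import pickle
S=pickle.load(open('scene2.pkl','rb'));y=.145
ex=np.array([np.cos(y),np.sin(y)]);ey=np.array([-ex[1],ex[0]])
def w(n,p,z):
    P=back(S,(258+p[0]/7-.4,205+p[1]/7-.4),z)[0][:2]-[633.6,-26.3]; print(n,(P@ex).round(1),(P@ey).round(1))
w('front',(197,421),78);w('endL',(18,275),78);w('r1',(452,200),78);w('r2',(550,122),78)
w('plate-y',(60,221),97.8);w('plate+y',(200,333),97.8)
w('pil-y',(86,184),113.8);w('pil+y',(199,274),113.8)
E
```

```text
front 79.7 43.9
endL 80.0 -31.9
r1 -31.2 43.1
r2 -74.6 44.6
plate-y 66.6 -26.0
plate+y 66.3 32.4
pil-y 59.5 -21.1
pil+y 59.4 25.7
```

```bash
python3 -m handwheel '[[[1.5,0.2,-6,0,0,0,-0.5],[0,0,-8,0,0,0,-0.5],[0,0,-8,0,0,0,-0.5],[0,0,-6,0,0,0,-0.5],[0,0,-6,0,0,0,-0.5],[0,0,-6,0,0,0,-0.5],[0,0,0,0,0,0,-0.5]]]';python3 -m handwheel '[[[0,0,-3,0,0,0,-0.5],[0,0,-2,0,0,0,-0.5],[0,0,0,0,0,0,-0.5]]]';python3 -m handwheel '[[[0,0,-1,0,0,0,-0.5],[0,0,0,0,0,0,-0.5]]]'
```

```text
time_s: 24.38
eef_pos: [634.5, -26.0, 53.3]
ee_rot: [-0.0, 0.997, 0.072, -0.0]
force: [0.2, -0.5, -2.8]
grip_width: 0.692
grip_force: 87.8
time_s: 24.75
eef_pos: [634.7, -26.0, 48.7]
ee_rot: [-0.0, 0.997, 0.072, -0.0]
force: [-0.2, -0.1, -3.2]
grip_width: 0.694
grip_force: 87.8
time_s: 25.0
eef_pos: [634.8, -26.1, 47.8]
ee_rot: [0.0, 0.997, 0.072, -0.0]
force: [0.3, 0.6, -3.3]
grip_width: 0.689
grip_force: 87.8
```

```bash
python3 -m handwheel '[[[0,0,-1,0,0,0,-0.5],[0,0,0,0,0,0,-0.5]]]';python3 -m handwheel '[[[0,0,-1,0,0,0,-0.5],[0,0,0,0,0,0,-0.5]]]'
```

```text
time_s: 25.25
eef_pos: [634.8, -26.1, 47.0]
ee_rot: [0.0, 0.997, 0.072, 0.0]
force: [0.0, -0.4, -1.9]
grip_width: 0.691
grip_force: 87.9
time_s: 25.5
eef_pos: [634.9, -26.1, 46.9]
ee_rot: [0.0, 0.997, 0.072, 0.0]
force: [-4.8, 0.5, 6.3]
grip_width: 0.692
grip_force: 88.9
```

Contact at the expected height. Releasing and withdrawing.

```bash
python3 -m handwheel '[[[0,0,0,0,0,0,0.45],[0,0,0,0,0,0,0.6],[0,0,0,0,0,0,1],[0,0,0,0,0,0,1],[0,0,8,0,0,0,1],[0,0,20,0,0,0,1],[0,0,30,0,0,0,1],[0,0,40,0,0,0,1]]]'; python3 -m handwheel '[[[0,0,30,0,0,0,1],[-30,40,0,0,0,0,1],[-30,50,0,0,0,0,1],[-30,50,0,0,0,0,1],[-30,50,0,0,0,0,1],[-30,50,0,0,0,0,1],[0,0,0,0,0,0,1],[0,0,0,0,0,0,1]]]'; python3 - <<'E'
from h import *
import pickle
P=pickle.load(open('top_42.pkl','rb'));c=cap('top')
d=cv2.absdiff(P['image'],c['image']).max(2)[160:275,290:365]
m=cv2.morphologyEx((d>25).astype(np.uint8),cv2.MORPH_CLOSE,np.ones((7,7)));m=cv2.morphologyEx(m,cv2.MORPH_OPEN,np.ones((3,3)))
n,l,s,_=cv2.connectedComponentsWithStats(m);k=1+s[1:,4].argmax();v,u=np.nonzero(l==k)
print('board',cv2.minAreaRect(back(c,np.c_[u+290,v+160],50)[:,:2].astype(np.float32)))
h=cv2.cvtColor(c['image'],cv2.COLOR_RGB2HSV)
y=cv2.inRange(h,(15,120,80),(32,255,255));y[:160]=0;y[275:]=0;y[:,:290]=0;y[:,365:]=0
n,l,s,ce=cv2.connectedComponentsWithStats(y)
for i in range(1,n):
    if s[i,4]>5: print(s[i,4],back(c,ce[i],66)[0].round(1))
E
```

```text
time_s: 26.5
eef_pos: [634.4, -26.0, 144.7]
ee_rot: [-0.0, 0.997, 0.072, -0.001]
force: [0.0, -0.4, 0.4]
grip_width: 0.997
grip_force: 0.0
time_s: 27.5
eef_pos: [485.2, 213.7, 174.3]
ee_rot: [0.0, 0.997, 0.072, 0.001]
force: [-0.7, -0.5, -0.6]
grip_width: 0.997
grip_force: 0.0
board ((635.8927001953125, -25.039485931396484), (143.41427612304688, 61.97746276855469), 8.541504859924316)
23 [699.7 -38.7  66. ]
22 [692.5   7.3  66. ]
23 [577.4 -57.1  66. ]
25 [569.9 -11.6  66. ]
```

```bash
python3 -c "
from rig import *
print(finish_job())"
```

```text
the job is handed in; nothing more can be done
None
```

The sheet and next board are stacked on the lower board in the carrier, both let go; the last measurements put both within about 3 mm of the carrier's centre and square to it. I handed the job in at about 27.5 s of the 72 s limit, and the hand-in reported no verdict.

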